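# Clamp a power module in the test press without cross-threading its screw

### The arm

A 6-joint arm with a two-finger parallel gripper is mounted at the origin on the work surface. World frame = base frame: x ahead of the robot, y to its left, z up, the work surface at z = 0. Lengths are in m, angles in rad, forces in N, time in s.
With the tool pointing down it reaches from about 0.275 to 0.825 m from the base axis. Payload 4.9 kg.
Tool frame: the origin (TCP) lies at the very end of the fingers, on their centre line; the grasp point (between the pads) lies 19 mm behind it; z points along the fingers, y is the direction in which the jaws open and shut (so a half turn about z gives the same grasp; the last joint's range is limited). The gripper opens to 85 mm and grips with 20 to 120 N. Pads are 22 mm wide; open, the fingers measure 114 mm over their backs; the gripper's body (76 mm by 85 mm) begins 54 mm behind the grasp point. The pads swing forward as they close: fully open they stand 13 mm farther back than shut.
Start: joints at [1.101, 0.326, -0.193, 1.052, 0, 1.437], TCP at [0.181, 0.519, 0.231] pointing down, gripper open.
Joint ranges: [-2.65, 2.65], [-0.97, 1.79], [-1.3, 1.35], [-1.93, 2.1], [-1.47, 1.37], [-3.14, 3.14]. Speed limits (rad/s): [2.57, 2.57, 3.14, 3.14, 3.14, 3.14].

### API

Orientations are given as a rotation vector (axis times angle).
In Python, from station import * gives the robot as it stands.
- The arm moves only by the tool arm_command, never from a script. Its argument "series" is a list of rows, each an object with "xyz": the shift along the world's x, y, z in units of 40 mm (1.0 is 40 mm), a list of three; "angular": the turn, a rotation vector about the world's x, y, z in units of 5 degrees (1.0 is 5 degrees), a list of three. In form: [{"xyz": [tx, ty, tz], "angular": [rx, ry, rz]}, ...]. A call has 1 to 12 rows; each row shifts and turns the pose as measured when the row begins; what a row does not reach is not made up. A row lasts 1/12 s, in which the tool goes at most 41.7 mm and 7.16 degrees, less where a joint would pass 70% of its speed; a pose out of reach is approached as far as the arm can. A call is refused whole if a number of a shift passes 1 or a number of a turn 1, either way. A call with a gripper value outside its range is refused whole. "fingers" is the closure, from 0 (fully open) to 1 (shut), set as the call begins (left out, the last holds). The fingers move at their own pace and stop on an object; "squeeze" is the grip in N (left out, the last holds). Time passes only in rows, so rows that do not move let the fingers close. It gives the time, the measured TCP pose, the force and the opening at its end, in the units of the state.
- get_obs(): the state, without advancing time (a new reading comes with each control period).
- snapshot(name): name is "scene" or "top" or "wrist"; returns the picture (480x640x3 uint8, blue, green, red); there is no depth.
- get_calibration(name): a dict with "fx", "fy", "cx", "cy" (pixels), "R" (3x3) and "t" (3): a world point X has camera coordinates R X + t; the wrist camera has in their place "tool_from_camera" (4x4, takes a point from camera to tool coordinates, whose origin is the TCP and whose axes are the flange's). Camera axes: x right, y down, z forward; pixel columns grow to the right and rows downward; lengths in m; the calibration is good to about 2 mm. The wrist camera is an equidistant fisheye: a pixel r from the principal point sees the ray r / f radians off the axis. A picture is of the moment at which its call begins: read the wrist's pose just before it. get_calibration takes no time and is no camera call.
- job_done(): hands the job in, once; it reports no verdict.
Trained networks look in the newest picture that a camera, given by its name, has taken for a name from the list of things; names that differ only in an ending like _2 or _b are one class to them, and where a whole thing is asked for, a point or a joint stands for the part that bears it (a point fixed in the world has none). Each returns a list of dicts, best first, with "p" (0 to 1); they miss things now and then, are a little off and sometimes report something else, mostly with a low value. They report only what shows in the picture. A call takes as long as a camera call. They do not tell look-alikes from the thing itself.
- trace(camera, label): "pixels" (480x640 bool, what is visible of it) and "extent" ([left, top, right, bottom] in pixels, round what is visible of it).
The state is a dict: "clock": time; "q": joint angles; "dq": joint speeds; "joint_torque": joint torques, N m; "position": TCP position; "tcp_rot": TCP orientation; "wrist_force": force on the tool from outside, world axes, zero at the start; "torque": the same for the moment, N m; "finger_gap": opening from 0.0 (shut) to 1.0 (fully open).
Only numpy, scipy, OpenCV 4.12 (cv2) and the standard library are available. Lean on these libraries where they do the work, as an engineer would, in place of code of your own. Each camera call takes 0.05 s, during which the arm holds its last target.

### The job

First push the power module along its channel until it rests against the end stop under the press. The press's screw is sitting on top of its thread: then turn it backward (anticlockwise seen from above) by its cross bar until you see it drop into the thread start, and only then drive it forward (clockwise) all the way to its stop so that it clamps the module. Do not disturb the standing capacitor or the small heatsink beside the press, and leave everything released.

Things in the scene. Friction and masses are not known exactly. Their poses are not given: they have to be found in the camera images.
- press: Fixed test press: aluminium base plate (x -90 to 50, y -65 to 255 mm, 12 mm thick) with a grey C-frame. Origin on the table under the vertical screw axis. The channel runs along y between two steel rails 24 mm above the table, inner faces at x = -33 and 33 mm, open at +y. The frame's column stands at x -87 to -53, y -40 to 40 mm; its arm over the channel spans y -35 to 35 mm, top 84 mm up.
- end_stop (a point): Middle of the steel end stop's face, which looks along the press's +y, at x = 0, y = -40 mm in the press's frame, 26 mm above the table. The module's far end touches it when fully home.
- module_mid (a point): Centre, half-way up, of the loose black finned power module: 60 wide (x), 170 long (y), 28 mm high, 0.3 to 0.65 kg, in the channel on the base plate (bottom 12, top 40 mm above the table). It starts 40 to 85 mm short of home, on the +y side, and is pushed toward -y. Fully home this point is at y = 45 mm in the press's frame and its near end face at y = 130 mm.
- thread_ring (a point): Top of the steel thread ring at its start, on the screw axis, 106 mm above the table; the ring, 62 mm across, stands on the frame's arm and reaches 112 mm above the table at most.
- bar_mid (a point): Middle of the screw's level cross bar, on the screw axis: a steel rod 11 mm thick, 130 mm long, with a black 17 mm ball 66 mm from the axis at each end. The hub on the axis is 22 mm wide and ends 11 mm above the rod's axis. This point is 153 mm above the table plus screw_height. The bar turns easily (about 0.1 N m), stays where left, and can be pushed with closed fingers.
- bar_end (a point): Centre of the ball at one end of the cross bar, 66 mm from the axis, level with bar_mid. Nothing else stands in the circle that the bar sweeps above the thread ring.
- screw_turn (a joint): Screw turn in rad, positive = backward (anticlockwise from above). At 0 bar_end points along the press's +x. Starts at -1.5 to -0.6, on top of the thread. Turned backward, it drops 11 mm by its weight at about 0.1 to 0.35; it ends at 0.95. Forward after the drop it follows the thread down to its stop at -3.3, fully tight. Forward before the drop it is cross-threaded from -2.1 and jams near -2.5.
- screw_height (a joint): Height of the screw in m: 0 on top of the thread at screw_turn 0; it sinks 2.2 mm per radian forward. On top of the thread 0 to -0.006, after the drop about -0.011, fully tight about -0.017 (a sprung rubber foot under the screw, 28 mm across, then presses on the module with about 8 N).
- capacitor: Bystander: an aluminium can capacitor 35 mm in diameter and 50 mm high, standing upright on the table beside the base plate on its +x side. Origin at the centre of its underside.
- heatsink: Bystander: a small dark finned heatsink 50 x 60 x 28 mm lying on the table beside the base plate on its -x side. Origin at the centre of its underside.
Mind the look-alikes: they are no part of the job. What is shaped like the part that bears module_mid but green or yellow is not meant.

How it is judged:
On the way, in this order (a step that is already met when the one before it is completed fails the run):
1. the module is pushed home against the end stop while the screw is still up on its thread (y of module_mid in the frame of press below 0.0485 m and value of joint screw_height above -0.008 m), for 0.2 s.
2. the screw is turned backward until it drops into the thread start (value of joint screw_turn above -0.1 rad and value of joint screw_height below -0.0085 m), for 0.1 s.
At the end, for the whole second after the job is handed in: The module is home against the end stop (within 3.5 mm) and the screw, having dropped into its thread, is turned forward to its stop (within 0.3 rad) so that it is down in the thread and clamps the module (y of module_mid in the frame of press below 0.0485 m and value of joint screw_turn below -3 rad and value of joint screw_height below -0.0155 m); the robot touches nothing.
It fails at once if the screw is driven forward on top of the thread into the false start (cross-threaded) (value of joint screw_turn below -2.1 rad and value of joint screw_height above -0.0085 m).
It fails at once if the standing capacitor is displaced by more than 20 mm or knocked over (distance of capacitor from where it was at the start of the episode above 0.02 m or angle between capacitor's own z axis and vertical above 0.5 rad).
It fails at once if the small heatsink is displaced by more than 20 mm (distance of heatsink from where it was at the start of the episode above 0.02 m).
It also fails if it takes over 69 s, if anything falls off the work surface, if the arm or the gripper's body presses on something with over 40 N, if the wrist force passes 120 N, or if a joint passes its speed limit or range.

## Working session

There is one attempt and no reset: what is moved stays moved. The work goes in short steps, Python scripts to look and compute and a tool call to move; the robot and the scene stay as the last step left them, time stands still between calls to the robot, and variables do not carry over. Pictures are saved under pics/ and viewed, and the job is handed in when it is done.

Besides the shell and the picture viewer there is one more tool, called after "Emit:" in YAML: its name, and indented under it one key for each argument. arm_command: Moves the arm, as the interface text tells. Its arguments: {"type":"object","properties":{"series":{"type":"array","items":{"type":"object","properties":{"xyz":{"type":"array","items":{"type":"number"}},"angular":{"type":"array","items":{"type":"number"}}}}},"fingers":{"type":"number"},"squeeze":{"type":"number"}},"required":["series"]}

```bash
mkdir -p pics; ls; python3 - <<'E'
from station import *
import cv2
o=get_obs(); print(o)
for n in("scene","top","wrist"):
    im=snapshot(n); cv2.imwrite(f"pics/{n}0.png",im)
    c=get_calibration(n); print(n,c)
E
```

```text
pics
{'clock': 0.0, 'q': array([ 1.10077250e+00,  3.26934990e-01, -1.93613224e-01,  1.05197918e+00,
        5.27960608e-06,  1.43658893e+00]), 'dq': array([-0.00098004,  0.00042766,  0.00049603,  0.00011056,  0.00012116,
        0.00185832]), 'joint_torque': array([-2.68101503e-04, -4.43400049e+01,  2.62437952e+01,  1.52479304e-02,
       -3.03378483e-04,  1.07262935e-05]), 'position': array([0.18096969, 0.51875155, 0.23049553]), 'tcp_rot': array([-5.24936964e-01, -3.09689703e+00,  2.59310288e-03]), 'wrist_force': array([ 0.67518962, -0.17095254, -0.63569547]), 'torque': array([ 0.00747235, -0.03029637,  0.03379301]), 'finger_gap': 0.997461128826907}
scene {'fx': 467.5482276441682, 'fy': 467.5482276441682, 'cx': 318.52559510937436, 'cy': 234.69827613211086, 'R': array([[-0.18017048,  0.98361092,  0.00693917],
       [ 0.56756789,  0.10971942, -0.81598305],
       [-0.8033712 , -0.14307761, -0.57803418]]), 't': array([ 0.12779209, -0.19433302,  1.31451911])}
top {'fx': 578.4641226979946, 'fy': 578.4641226979946, 'cx': 318.5782025811363, 'cy': 241.52141478160172, 'R': array([[-0.00896188, -0.99992379, -0.008491  ],
       [-0.99914664,  0.00929666, -0.04024382],
       [ 0.04031969,  0.00812309, -0.99915381]]), 't': array([-0.02877894,  0.47424154,  0.97765471])}
wrist {'fx': 371.64829954431775, 'fy': 371.64829954431775, 'cx': 318.03167536712937, 'cy': 240.2296210714719, 'tool_from_camera': array([[-1.03195427e-03, -9.55830254e-01, -2.93917439e-01,
         7.62421266e-02],
       [ 9.99999340e-01, -8.37768312e-04, -7.86579007e-04,
        -1.51430974e-03],
       [ 5.05601296e-04, -2.93918056e-01,  9.55830487e-01,
        -1.40993317e-01],
       [ 0.00000000e+00,  0.00000000e+00,  0.00000000e+00,
         1.00000000e+00]])}
```

View pics/scene0.png

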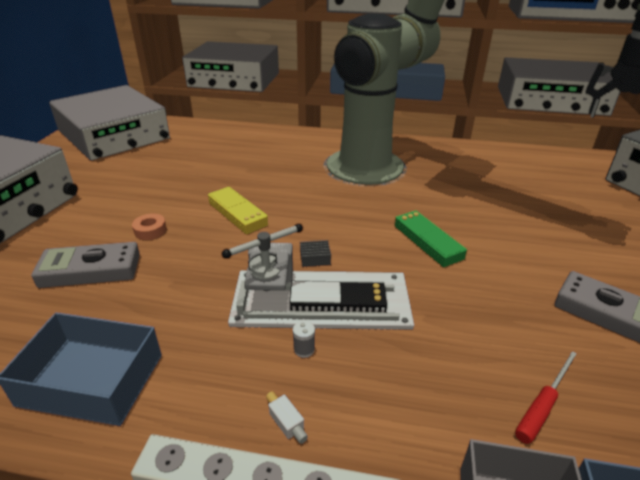

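View pics/top0.png

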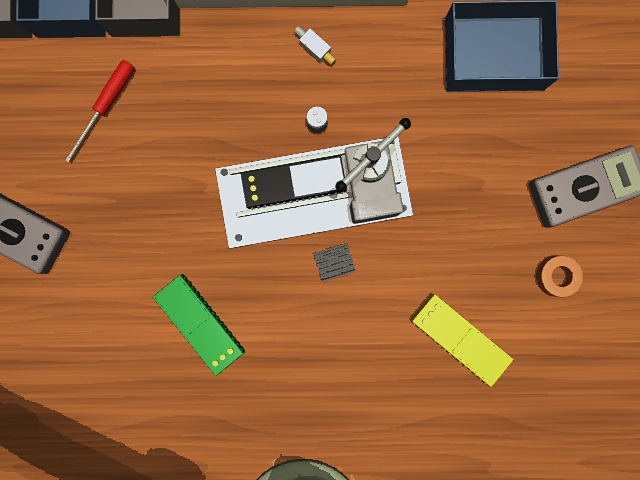

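View pics/wrist0.png

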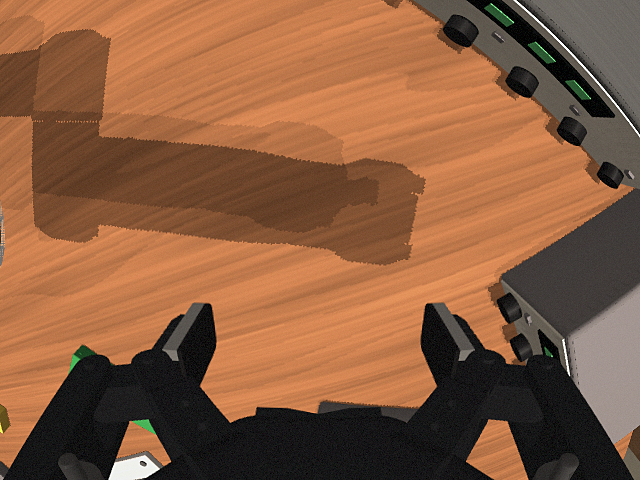

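The real module is black, in the channel at top pixel (290,180). The look-alikes are the green one at (198,325) and the yellow one at (462,340). The plate corners in the top view are (217,169), (398,137), (412,215) and (229,248). The balls are at (405,123) and (340,186). Next I fit the press pose.

```bash
cat > h.py <<'E'
from station import *
import numpy as np, cv2
from scipy.optimize import least_squares
def proj(c,X):
    P=np.atleast_2d(X)@c["R"].T+c["t"]; return np.c_[c["fx"]*P[:,0]/P[:,2]+c["cx"],c["fy"]*P[:,1]/P[:,2]+c["cy"]]
def back(c,uv,z):
    d=np.array([(uv[0]-c["cx"])/c["fx"],(uv[1]-c["cy"])/c["fy"],1]); d=c["R"].T@d; o=-c["R"].T@c["t"]
    return o+d*(z-o[2])/d[2]
def p2w(p,X):
    X=np.atleast_2d(X); c,s=np.cos(p[2]),np.sin(p[2]); return np.c_[p[0]+c*X[:,0]-s*X[:,1],p[1]+s*X[:,0]+c*X[:,1],X[:,2]]
def w2p(p,X):
    X=np.atleast_2d(X); c,s=np.cos(p[2]),np.sin(p[2]); d=X[:,:2]-p[:2]; return np.c_[c*d[:,0]+s*d[:,1],-s*d[:,0]+c*d[:,1],X[:,2]]
E
python3 - <<'E'
from h import *
im=cv2.imread('pics/top0.png')
cv2.imwrite('pics/topc.png',cv2.resize(im[95:260,200:430],None,fx=3.4,fy=3.4,interpolation=cv2.INTER_CUBIC))
c=get_calibration("top")
pc=np.array([[.05,.255,.012],[.05,-.065,.012],[-.09,-.065,.012],[-.09,.255,.012]])
uv=np.array([[217,169],[398,137],[412,215],[229,248]])
r=least_squares(lambda p:(proj(c,p2w(p,pc))-uv).ravel(),[.5,0,0.1]); print(r.x,r.fun.round(1))
for b in[(405,123),(340,186)]:
    w=back(c,b,.151); print(w,w2p(r.x,w))
snapshot("top")
for l in["module_mid","bar_end","capacitor","heatsink","press"]:
    for t in trace("top",l)[:3]: 
        ys,xs=np.nonzero(t["pixels"]); print(l,round(t["p"],2),t["extent"],xs.mean(),ys.mean())
np.save('press.npy',r.x)
E
```

```text
[ 0.5937323  -0.11639971  0.16541946] [-2.1 -0.7  0.9 -1.2  1.6  1.1 -0.4  0.7]
[ 0.64162535 -0.16301106  0.151     ] [[ 0.03956397 -0.05386143  0.151     ]]
[ 0.54944595 -0.0664082   0.151     ] [[-0.0354499   0.05660155  0.151     ]]
module_mid 0.95 [241.5, 157.5, 342.1, 207.3] 291.9832647462277 181.82825788751714
module_mid 0.74 [153.9, 275.0, 244.2, 377.7] 198.31499380421315 323.67732342007434
module_mid 0.57 [412.9, 296.9, 512.2, 389.3] 461.3212610734758 339.54377279833244
bar_end 0.65 [338.7, 117.4, 411.8, 194.2] 372.17764705882354 155.03176470588235
bar_end 0.31 [214.6, 117.4, 412.6, 242.3] 321.9412952060555 193.45811606391925
capacitor 0.97 [307.6, 107.4, 330.3, 131.6] 317.036036036036 119.41216216216216
heatsink 0.55 [314.6, 245.9, 356.9, 281.7] 333.9240740740741 262.2546296296296
press 0.95 [212.1, 118.6, 412.3, 243.8] 321.3613240124653 193.47275330581994
press 0.54 [333.0, 121.0, 409.7, 192.7] 372.2568908489526 154.83902976846747
```

View pics/topc.png

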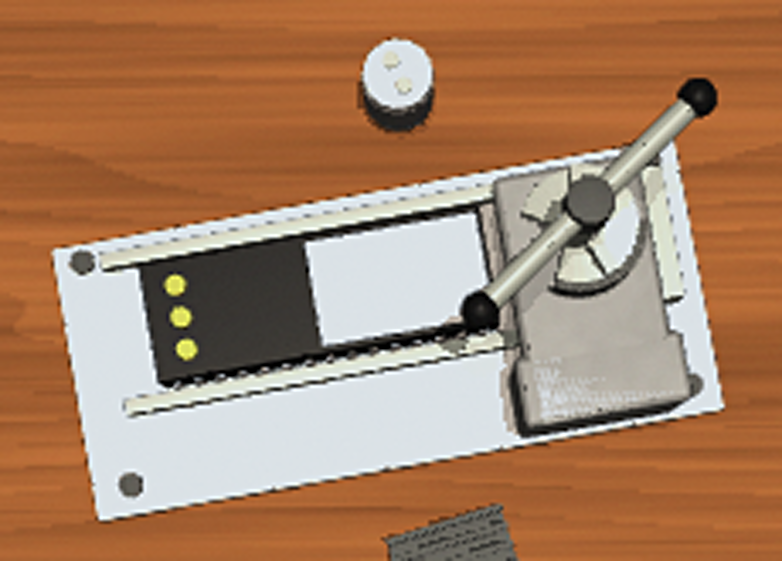

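```bash
python3 - <<'E'
from h import *
c=get_calibration("top")
pc=np.array([[.05,.255,.012],[.05,-.065,.012],[-.09,-.065,.012],[-.09,.255,.012],[0,0,.151]])
uv=np.array([[215.6,168.5],[396.5,136.2],[412.4,215],[228.8,247.9],[372.3,154.6]])
r=least_squares(lambda p:(proj(c,p2w(p,pc))-uv).ravel(),[.5,0,0.1]); print(r.x,r.fun.round(1))
p=r.x;np.save('press.npy',p)
for b in[(405.2,123.3),(341,186.3)]:
    q=w2p(p,back(c,b,.151))[0]; print(q,np.hypot(*q[:2]),np.arctan2(q[1],q[0]))
for b in [(142,265),(160,383),(151,324),(320,345)]:
    print('mod',w2p(p,back(c,(b[0]/3.4+200,b[1]/3.4+95),.04)))
for n,b,z in(("cap",(317,115),.05),("heat",(334,262),.028)): print(n,back(c,b,z),w2p(p,back(c,b,z)))
print("xaxis",p2w(p,[[1,0,0]])-p2w(p,[[0,0,0]]))
for y in(.255,.24,.23,.2,.141): print(y,p2w(p,[[0,y,.03]]))
E
```

```text
[ 0.59484135 -0.11492303  0.16922114] [-1.6 -0.3  1.4 -1.1  0.5  0.3 -0.8  0.7  0.4  0.3]
[ 0.03752631 -0.05548786  0.151     ] 0.06698601889372645 -0.9761557774079671
[-0.03727284  0.05410344  0.151     ] 0.06569967277499766 2.1740459304541777
mod [[0.02840809 0.20646987 0.04      ]]
mod [[-0.03020575  0.20777563  0.04      ]]
mod [[-0.00093555  0.20712357  0.04      ]]
mod [[-0.02579953  0.12764985  0.04      ]]
cap [ 0.68136284 -0.03270705  0.05      ] [[0.09913201 0.06647014 0.05      ]]
heat [ 0.43871359 -0.05873006  0.028     ] [[-0.14443394  0.08168452  0.028     ]]
xaxis [[0.98571624 0.16841466 0.        ]]
0.255 [[0.55189561 0.13643461 0.03      ]]
0.24 [[0.55442183 0.12164887 0.03      ]]
0.23 [[0.55610597 0.1117917  0.03      ]]
0.2 [[0.56115841 0.08222022 0.03      ]]
0.141 [[0.57109488 0.02406296 0.03      ]]
```

Emit:
arm_command:
  series:
    - {"xyz": [0.66, -0.7, 0], "angular": [0, 0, 0.5]}
    - {"xyz": [0.66, -0.7, 0], "angular": [0, 0, 0.5]}
    - {"xyz": [0.66, -0.7, 0], "angular": [0, 0, 0.5]}
    - {"xyz": [0.66, -0.7, 0], "angular": [0, 0, 0.5]}
    - {"xyz": [0.66, -0.7, 0], "angular": [0, 0, 0.5]}
    - {"xyz": [0.66, -0.7, 0], "angular": [0, 0, 0.5]}
    - {"xyz": [0.66, -0.7, 0], "angular": [0, 0, 0.5]}
    - {"xyz": [0.66, -0.7, 0], "angular": [0, 0, 0.5]}
    - {"xyz": [0.66, -0.7, 0], "angular": [0, 0, 0.5]}
    - {"xyz": [0.66, -0.7, 0], "angular": [0, 0, 0.5]}
    - {"xyz": [0.66, -0.7, 0], "angular": [0, 0, 0.5]}
    - {"xyz": [0.66, -0.7, 0], "angular": [0, 0, 0.5]}
  fingers: 1
  squeeze: 40

```text
clock: 1.45
position: [0.5041, 0.1728, 0.233]
tcp_rot: [-0.361, 3.118, 0.009]
wrist_force: [0.8, 1.9, 0.3]
finger_gap: -0.003
```

Emit:
arm_command:
  series:
    - {"xyz": [0.62, -0.64, 0], "angular": [0, 0, -0.35]}
    - {"xyz": [0.62, -0.64, 0], "angular": [0, 0, -0.35]}
    - {"xyz": [0, 0, -0.9]}
    - {"xyz": [0, 0, -0.9]}
    - {"xyz": [0, 0, -0.9]}
    - {"xyz": [0, 0, -0.6]}
    - {"xyz": [0, 0, 0]}

```text
schema error: expected keys xyz, angular
```

```bash
python3 - <<'E'
from h import *
p=np.load('press.npy');o=get_obs();print(o["clock"],o["position"],o["tcp_rot"],w2p(p,o["position"]),o["wrist_force"])
cv2.imwrite('pics/t1.png',cv2.resize(snapshot("top")[80:280,180:440],None,fx=3,fy=3))
cv2.imwrite('pics/w1.png',snapshot("wrist"))
E
```

```text
1.45 [0.50407436 0.17283172 0.23297406] [-0.36118562  3.1184686   0.00936287] [[-0.04100837  0.29893102  0.23297406]] [0.81760383 1.89358753 0.34008409]
```

View pics/t1.png

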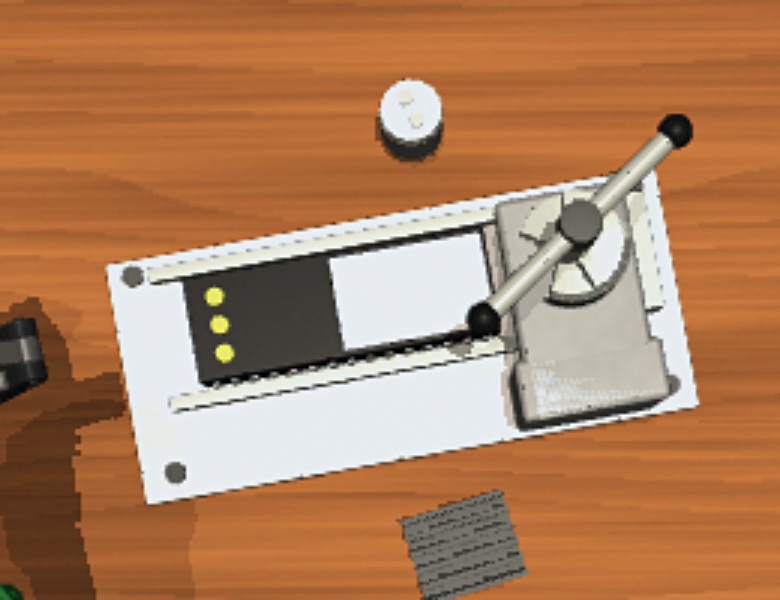

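View pics/w1.png

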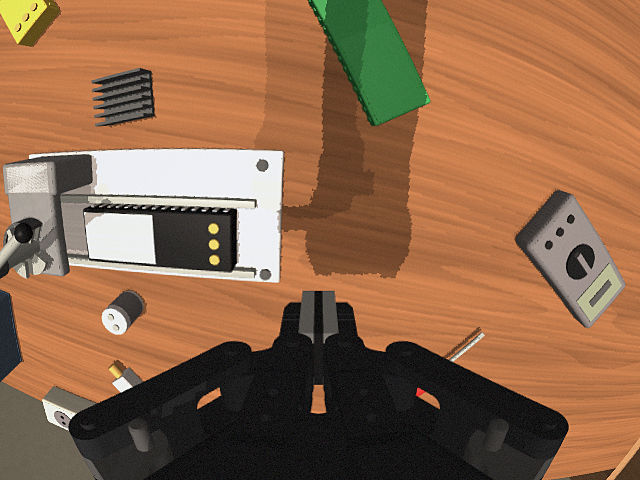

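The top view shows the plate, module and bar unchanged. In the wrist view the fingers are shut at (317,340). The last command was refused only for its format, so I send it again.

Emit:
arm_command:
  series:
    - {"xyz": [0.62, -0.64, 0], "angular": [0, 0, -0.35]}
    - {"xyz": [0.62, -0.64, 0], "angular": [0, 0, -0.35]}
    - {"xyz": [0, 0, -0.9], "angular": [0, 0, 0]}
    - {"xyz": [0, 0, -0.9], "angular": [0, 0, 0]}
    - {"xyz": [0, 0, -0.9], "angular": [0, 0, 0]}
    - {"xyz": [0, 0, -0.6], "angular": [0, 0, 0]}
    - {"xyz": [0, 0, 0], "angular": [0, 0, 0]}

```text
clock: 2.13
position: [0.5615, 0.1167, 0.0995]
tcp_rot: [-0.237, 3.118, 0.009]
wrist_force: [-0.4, -0.7, 0.0]
finger_gap: 0.004
```

```bash
python3 - <<'E'
from h import *
p=np.load('press.npy');o=get_obs();print(o["clock"],o["position"],o["tcp_rot"],w2p(p,o["position"]),o["wrist_force"])
cv2.imwrite('pics/t2.png',cv2.resize(snapshot("top")[80:280,180:440],None,fx=3,fy=3))
cv2.imwrite('pics/w2.png',snapshot("wrist"))
E
```

```text
2.1333 [0.56151032 0.11666444 0.09952226] [-0.23708502  3.11849557  0.00924934] [[0.00614779 0.23389296 0.09952226]] [-0.37554097 -0.68868763  0.01695956]
```

View pics/w2.png

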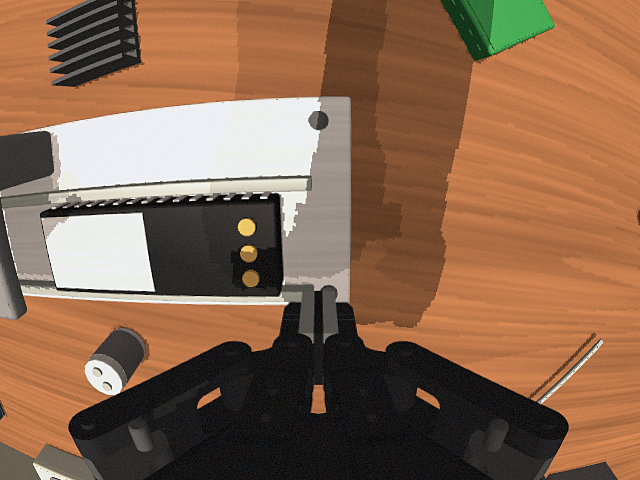

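Emit:
arm_command:
  series:
    - {"xyz": [-0.18, 0.15, -0.6], "angular": [0, 0, 0.2]}
    - {"xyz": [0, 0, -0.6], "angular": [0, 0, 0]}
    - {"xyz": [0, 0, -0.5], "angular": [0, 0, 0]}
    - {"xyz": [0, 0, 0], "angular": [0, 0, 0]}

```text
clock: 2.57
position: [0.5645, 0.1258, 0.0445]
tcp_rot: [-0.267, 3.093, 0.01]
wrist_force: [-1.4, -0.1, 0.4]
finger_gap: -0.004
```

```bash
python3 - <<'E'
from h import *
p=np.load('press.npy');o=get_obs();print(o["clock"],o["position"],o["tcp_rot"],w2p(p,o["position"]),o["wrist_force"])
E
```

```text
2.5667 [0.56450367 0.12577418 0.04454427] [-0.26721665  3.09338838  0.01015901] [[0.0106326  0.24236846 0.04454427]] [-1.43711077 -0.1045367   0.35875463]
```

Emit:
arm_command:
  series:
    - {"xyz": [-0.2, 0, -0.3], "angular": [0, 0.3, 0]}
    - {"xyz": [-0.05, 0, -0.2], "angular": [0, 0, 0]}
    - {"xyz": [0, 0, 0], "angular": [0, 0, 0]}

```text
clock: 2.82
position: [0.5581, 0.127, 0.0292]
tcp_rot: [-0.27, 3.113, 0.014]
wrist_force: [0.3, -0.3, 0.1]
finger_gap: 0.004
```

```bash
cat > st.py <<'E'
from h import *
p=np.load('press.npy');o=get_obs();print(o["clock"],o["position"].round(4),o["tcp_rot"].round(3),"press",(w2p(p,o["position"])*1000).round(1),o["wrist_force"].round(1))
E
python3 st.py
```

```text
2.8167 [0.5581 0.127  0.0292] [-0.27   3.113  0.014] press [[  4.6 244.6  29.2]] [ 0.3 -0.3  0.1]
```

Emit:
arm_command:
  series:
    - {"xyz": [-0.06, 0, -0.18], "angular": [0, 0, 0]}
    - {"xyz": [0.02, -0.25, 0], "angular": [0, 0, 0]}
    - {"xyz": [0.02, -0.25, 0], "angular": [0, 0, 0]}
    - {"xyz": [0.04, -0.25, 0], "angular": [0, 0, 0]}
    - {"xyz": [0.04, -0.25, 0], "angular": [0, 0, 0]}
    - {"xyz": [0.04, -0.25, 0], "angular": [0, 0, 0]}

```text
clock: 3.32
position: [0.5633, 0.076, 0.0241]
tcp_rot: [-0.276, 3.109, 0.022]
wrist_force: [-0.7, 3.1, -2.3]
finger_gap: 0.0
```

```bash
python3 st.py
```

```text
3.3167 [0.5633 0.076  0.0241] [-0.276  3.109  0.022] press [[  1.1 193.5  24.1]] [-0.7  3.1 -2.3]
```

Emit:
arm_command:
  series:
    - {"xyz": [0.04, -0.25, 0], "angular": [0, 0, 0]}
    - {"xyz": [0.04, -0.25, 0], "angular": [0, 0, 0]}
    - {"xyz": [0.04, -0.25, 0], "angular": [0, 0, 0]}
    - {"xyz": [0.02, -0.12, 0], "angular": [0, 0, 0]}

```text
clock: 3.65
position: [0.5693, 0.0357, 0.0241]
tcp_rot: [-0.271, 3.11, 0.024]
wrist_force: [-1.3, 3.1, -1.5]
finger_gap: 0.003
```

```bash
python3 st.py; python3 - <<'E'
from h import *
cv2.imwrite('pics/t3.png',cv2.resize(snapshot("top")[80:280,180:440],None,fx=3,fy=3))
E
```

```text
3.65 [0.5693 0.0357 0.0241] [-0.271  3.11   0.024] press [[  0.2 152.8  24.1]] [-1.3  3.1 -1.5]
```

View pics/t3.png

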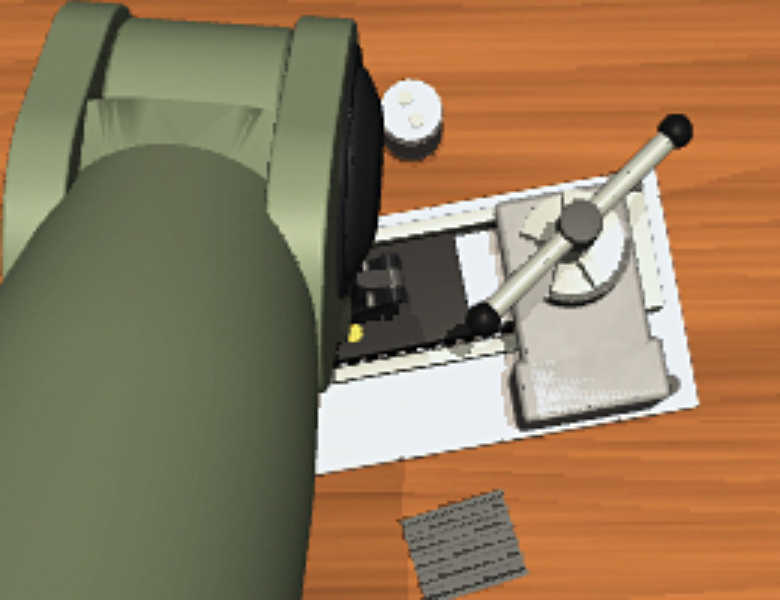

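The module is sliding in straight, its black/white edge now at (460,270). The capacitor and bar have not moved. I continue in small steps until the force rises.

Emit:
arm_command:
  series:
    - {"xyz": [0.02, -0.12, 0], "angular": [0, 0, 0]}
    - {"xyz": [0.01, -0.06, 0], "angular": [0, 0, 0]}
    - {"xyz": [0.01, -0.06, 0], "angular": [0, 0, 0]}

```text
clock: 3.95
position: [0.5709, 0.0277, 0.0243]
tcp_rot: [-0.272, 3.109, 0.036]
wrist_force: [-2.4, 14.7, 2.1]
finger_gap: 0.002
```

```bash
python3 st.py
```

```text
3.95 [0.5709 0.0277 0.0243] [-0.272  3.109  0.036] press [[  0.4 144.7  24.3]] [-2.4 14.7  2.1]
```

Emit:
arm_command:
  series:
    - {"xyz": [0.01, -0.1, 0], "angular": [0, 0, 0]}
    - {"xyz": [0.01, -0.1, 0], "angular": [0, 0, 0]}
    - {"xyz": [0, -0.05, 0], "angular": [0, 0, 0]}
    - {"xyz": [0, -0.05, 0], "angular": [0, 0, 0]}

```text
clock: 4.28
position: [0.5707, 0.0283, 0.0248]
tcp_rot: [-0.287, 3.105, 0.078]
wrist_force: [0.7, 6.4, -0.7]
finger_gap: 0.001
```

```bash
python3 st.py
```

```text
4.2833 [0.5707 0.0283 0.0248] [-0.287  3.105  0.078] press [[  0.3 145.3  24.8]] [ 0.7  6.4 -0.7]
```

Emit:
arm_command:
  series:
    - {"xyz": [-0.08, 0.4, 0], "angular": [-0.3, 0, 0]}
    - {"xyz": [-0.08, 0.4, 0.1], "angular": [-0.3, 0, 0]}
    - {"xyz": [0, 0, 0.7], "angular": [0, 0.2, 0]}
    - {"xyz": [0, 0, 0.7], "angular": [0, 0, 0]}
    - {"xyz": [0, 0, 0.7], "angular": [0, 0, 0]}
    - {"xyz": [0, 0, 0.2], "angular": [0, 0, 0]}
    - {"xyz": [0, 0, 0], "angular": [0, 0, 0]}

```text
clock: 4.87
position: [0.5641, 0.0584, 0.1241]
tcp_rot: [0.293, -3.126, 0.024]
wrist_force: [-0.7, -0.6, -0.1]
finger_gap: 0.001
```

```bash
python3 st.py; python3 - <<'E'
from h import *
cv2.imwrite('pics/w4.png',snapshot("wrist"))
cv2.imwrite('pics/s4.png',cv2.resize(snapshot("scene")[200:350,200:440],None,fx=3,fy=3))
E
```

```text
4.8667 [0.5641 0.0584 0.1241] [ 0.293 -3.126  0.024] press [[ -1.1 176.  124.1]] [-0.7 -0.6 -0.1]
```

View pics/w4.png

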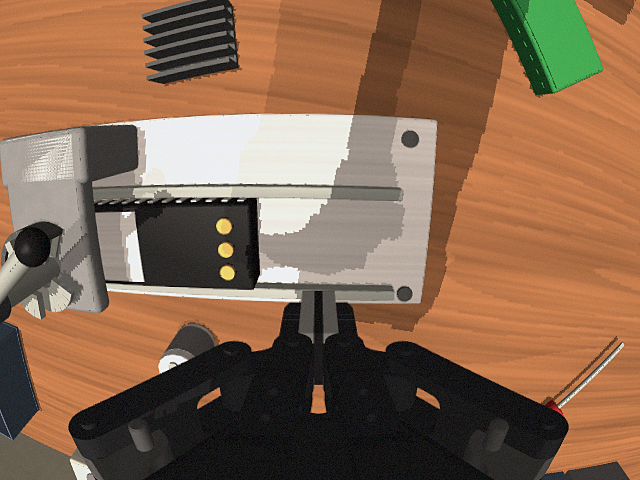

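View pics/s4.png

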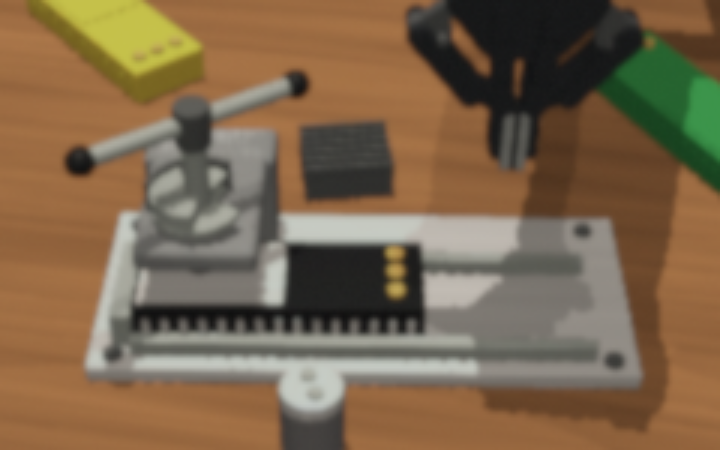

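```bash
cat >> h.py <<'E'
from scipy.spatial.transform import Rotation as Rn
def wback(o,uv,z):
    c=get_calibration("wrist"); v=np.array([uv[0]-c["cx"],uv[1]-c["cy"]]); r=np.hypot(*v); th=r/c["fx"]
    d=np.r_[np.sin(th)*v/r,np.cos(th)]; T=c["tool_from_camera"]; R=Rn.from_rotvec(o["tcp_rot"]).as_matrix()
    d=R@T[:3,:3]@d; s=o["position"]+R@T[:3,3]; return s+d*(z-s[2])/d[2]
E
python3 - <<'E'
from h import *
p=np.load('press.npy');o=get_obs()
for uv in[(251,201),(253,286),(252,244)]: print('near end top',w2p(p,wback(o,uv,.04)))
for uv in[(437,120),(420,303)]: print('plate corner',w2p(p,wback(o,uv,.012)))
c=get_calibration("scene")
for a in [(421,243),(423,308)]: print(w2p(p,back(c,(200+a[0]/3,200+a[1]/3),.04)))
print('plate',w2p(p,back(c,(200+612/3,200+218/3),.012)),w2p(p,back(c,(200+641/3,200+378/3),.012)))
print('ballB',w2p(p,wback(o,(32,247),.151)))
E
```

```text
near end top [[-0.03502409  0.13205216  0.04      ]]
near end top [[0.02219859 0.1312566  0.04      ]]
near end top [[-0.00710956  0.13184475  0.04      ]]
plate corner [[-0.08974658  0.25382435  0.012     ]]
plate corner [[0.04685918 0.25311294 0.012     ]]
[[-0.02666682  0.13152831  0.04      ]]
[[0.02995296 0.1311971  0.04      ]]
plate [[-0.08620759  0.25860871  0.012     ]] [[0.05541351 0.25570557 0.012     ]]
ballB [[-0.03877683  0.05858587  0.151     ]]
```

Both views put the module's near end at about y = 131 mm, so it is home. Next I bring the fingers to the bar's near arm, on its clockwise side.

Emit:
arm_command:
  series:
    - {"xyz": [0.1, -0.54, 0.05], "angular": [0, 0, 0]}
    - {"xyz": [0.1, -0.54, 0.05], "angular": [0, 0, 0]}
    - {"xyz": [0.1, -0.54, 0.05], "angular": [0, 0, 0]}
    - {"xyz": [0.1, -0.54, 0], "angular": [0, 0, 0]}
    - {"xyz": [0, 0, 0], "angular": [0, 0, 0]}

```text
clock: 5.38
position: [0.5749, -0.031, 0.1203]
tcp_rot: [0.297, -3.113, 0.023]
wrist_force: [-0.3, -0.1, -0.4]
finger_gap: 0.001
```

```bash
python3 st.py; python3 - <<'E'
from h import *
cv2.imwrite('pics/w5.png',snapshot("wrist"))
E
```

```text
5.3833 [ 0.5749 -0.031   0.1203] [ 0.297 -3.113  0.023] press [[ -5.5  86.1 120.3]] [-0.3 -0.1 -0.4]
```

View pics/w5.png

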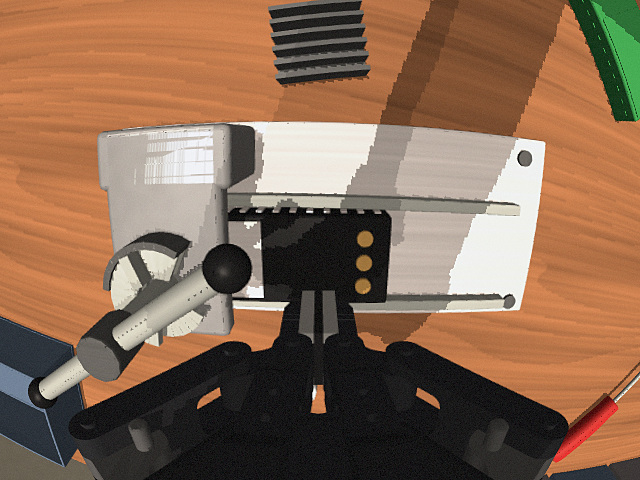

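Emit:
arm_command:
  series:
    - {"xyz": [0.14, -0.26, 0.2], "angular": [0, 0, 0]}
    - {"xyz": [0.14, -0.26, 0.2], "angular": [0, 0, 0]}
    - {"xyz": [0, 0, 0], "angular": [0, 0, 0]}

```text
clock: 5.68
position: [0.5822, -0.0497, 0.1319]
tcp_rot: [0.298, -3.103, 0.016]
wrist_force: [-0.4, 0.7, 0.1]
finger_gap: 0.001
```

```bash
python3 st.py; python3 - <<'E'
from h import *
cv2.imwrite('pics/w6.png',snapshot("wrist"))
cv2.imwrite('pics/s6.png',cv2.resize(snapshot("scene")[200:350,200:440],None,fx=3,fy=3))
E
```

```text
5.6833 [ 0.5822 -0.0497  0.1319] [ 0.298 -3.103  0.016] press [[ -1.5  66.4 131.9]] [-0.4  0.7  0.1]
```

View pics/w6.png

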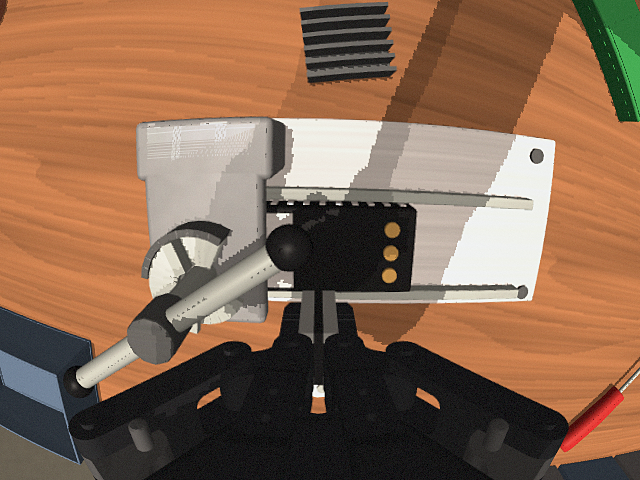

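View pics/s6.png

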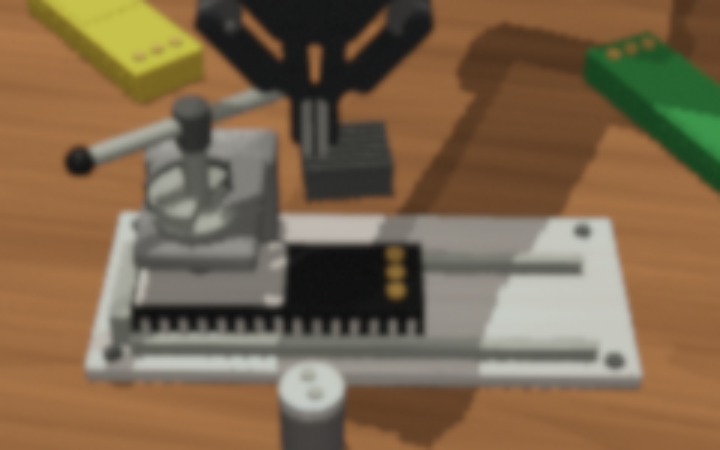

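```bash
cat > wp.py <<'E'
from h import *
import sys
p=np.load('press.npy')
def go(pts,cur=None):
    cur=get_obs()["position"] if cur is None else cur
    for x,y in pts:
        t=p2w(p,[[x/1000,y/1000,0]])[0]; print((x,y),"units",((t-cur)[:2]/.04).round(2)); cur=t
def arc(R,phis): return [(round(R*np.cos(a),1),round(R*np.sin(a),1)) for a in phis]
E
python3 - <<'E'
from wp import *
go([(-10,54)]+arc(52,[1.95,2.1,2.3,2.5,2.7,2.9,3.05,3.2]))
E
```

```text
(-10, 54) units [-0.12 -0.38]
(np.float64(-19.2), np.float64(48.3)) units [-0.2  -0.18]
(np.float64(-26.3), np.float64(44.9)) units [-0.16 -0.11]
(np.float64(-34.6), np.float64(38.8)) units [-0.18 -0.19]
(np.float64(-41.7), np.float64(31.1)) units [-0.14 -0.22]
(np.float64(-47.0), np.float64(22.2)) units [-0.09 -0.24]
(np.float64(-50.5), np.float64(12.4)) units [-0.04 -0.26]
(np.float64(-51.8), np.float64(4.8)) units [-0.   -0.19]
(np.float64(-51.9), np.float64(-3.0)) units [ 0.03 -0.19]
```

Emit:
arm_command:
  series:
    - {"xyz": [-0.12, -0.34, 0], "angular": [0, 0, 0]}
    - {"xyz": [-0.2, -0.18, 0], "angular": [0, 0, 0]}
    - {"xyz": [-0.16, -0.11, 0], "angular": [0, 0, 0]}
    - {"xyz": [0, 0, 0], "angular": [0, 0, 0]}

```text
clock: 6.12
position: [0.5612, -0.0723, 0.1303]
tcp_rot: [0.306, -3.104, 0.011]
wrist_force: [1.0, 0.4, 0.6]
finger_gap: -0.001
```

```bash
python3 st.py; python3 - <<'E'
from wp import *
go(arc(52,[2.3,2.5,2.7,2.9,3.05,3.2]))
cv2.imwrite('pics/w7.png',snapshot("wrist"))
E
```

```text
6.1167 [ 0.5612 -0.0723  0.1303] [ 0.306 -3.104  0.011] press [[-26.   47.7 130.3]] [1.  0.4 0.6]
(np.float64(-34.6), np.float64(38.8)) units [-0.17 -0.26]
(np.float64(-41.7), np.float64(31.1)) units [-0.14 -0.22]
(np.float64(-47.0), np.float64(22.2)) units [-0.09 -0.24]
(np.float64(-50.5), np.float64(12.4)) units [-0.04 -0.26]
(np.float64(-51.8), np.float64(4.8)) units [-0.   -0.19]
(np.float64(-51.9), np.float64(-3.0)) units [ 0.03 -0.19]
```

View pics/w7.png

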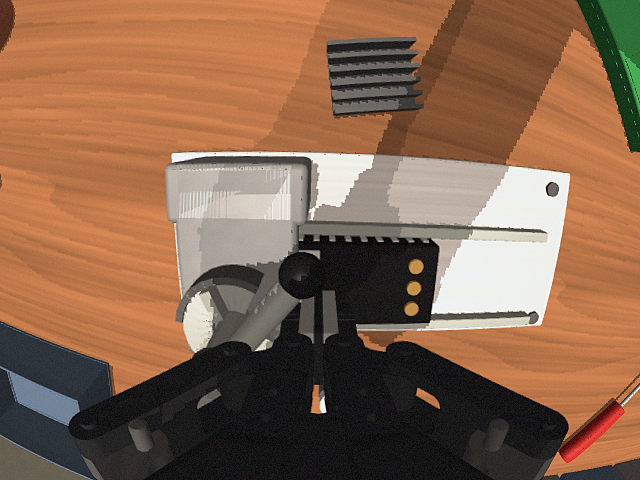

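The ball is at (302,275), just beyond the fingers at (318,330), so contact is near the rod's outer end. I keep pushing backward along the arc.

Emit:
arm_command:
  series:
    - {"xyz": [-0.16, -0.26, 0], "angular": [0, 0, 0]}
    - {"xyz": [-0.14, -0.22, 0], "angular": [0, 0, 0]}
    - {"xyz": [-0.09, -0.22, 0], "angular": [0, 0, 0]}
    - {"xyz": [0, 0, 0], "angular": [0, 0, 0]}

```text
clock: 6.5
position: [0.5454, -0.099, 0.131]
tcp_rot: [0.31, -3.107, 0.005]
wrist_force: [-0.5, 0.0, 0.8]
finger_gap: 0.002
```

```bash
python3 st.py; python3 - <<'E'
from wp import *
go(arc(52,[2.9,3.05,3.2]))
cv2.imwrite('pics/w8.png',snapshot("wrist"))
cv2.imwrite('pics/s8.png',cv2.resize(snapshot("scene")[200:350,200:440],None,fx=3,fy=3))
E
```

```text
6.5 [ 0.5454 -0.099   0.131 ] [ 0.31  -3.107  0.005] press [[-46.1  24.  131. ]] [-0.5  0.   0.8]
(np.float64(-50.5), np.float64(12.4)) units [-0.06 -0.31]
(np.float64(-51.8), np.float64(4.8)) units [-0.   -0.19]
(np.float64(-51.9), np.float64(-3.0)) units [ 0.03 -0.19]
```

View pics/w8.png

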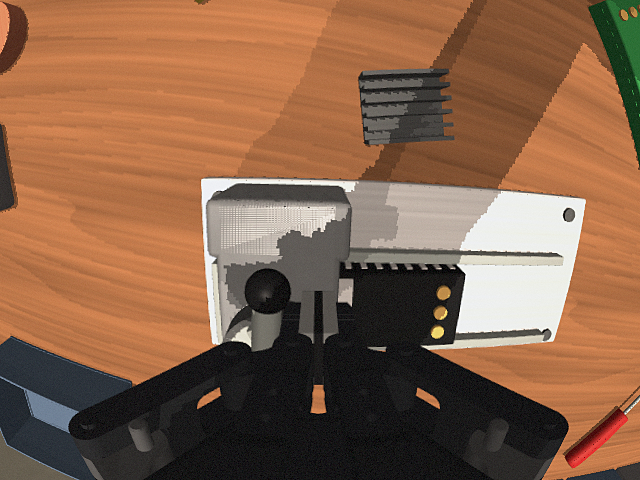

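View pics/s8.png

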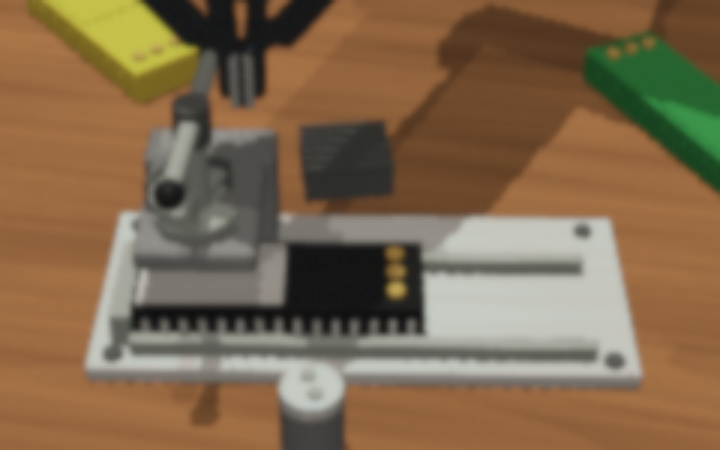

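Emit:
arm_command:
  series:
    - {"xyz": [-0.06, -0.28, 0], "angular": [0, 0, 0]}
    - {"xyz": [0, -0.1, 0], "angular": [0, 0, 0]}
    - {"xyz": [0, 0, 0], "angular": [0, 0, 0]}

```text
clock: 6.85
position: [0.5421, -0.1136, 0.1302]
tcp_rot: [0.313, -3.104, 0.002]
wrist_force: [-0.0, -0.2, 0.3]
finger_gap: -0.001
```

```bash
python3 st.py; python3 - <<'E'
from wp import *
cv2.imwrite('pics/w9.png',snapshot("wrist"))
cv2.imwrite('pics/s9.png',cv2.resize(snapshot("scene")[200:350,200:440],None,fx=3,fy=3))
c=get_calibration("scene")
for h in(0,-.003,-.011):
  for a in(-.15,0,.15,.3,.5):
    for y in(a,):
      X=p2w(p,[[.066*np.cos(a),.066*np.sin(a),.153+h-.0022*0],[0,0,.164+h]]); print(h,a,((proj(c,X)-200)*3).round(0).tolist())
E
```

```text
6.85 [ 0.5421 -0.1136  0.1302] [ 3.130e-01 -3.104e+00  2.000e-03] press [[-51.7  10.2 130.2]] [-0.  -0.2  0.3]
0 -0.15 [[154.0, 190.0], [187.0, 98.0]]
0 0 [[174.0, 191.0], [187.0, 98.0]]
0 0.15 [[193.0, 190.0], [187.0, 98.0]]
0 0.3 [[213.0, 188.0], [187.0, 98.0]]
0 0.5 [[237.0, 182.0], [187.0, 98.0]]
-0.003 -0.15 [[155.0, 194.0], [187.0, 103.0]]
-0.003 0 [[174.0, 195.0], [187.0, 103.0]]
-0.003 0.15 [[194.0, 195.0], [187.0, 103.0]]
-0.003 0.3 [[213.0, 192.0], [187.0, 103.0]]
-0.003 0.5 [[238.0, 186.0], [187.0, 103.0]]
-0.011 -0.15 [[156.0, 206.0], [188.0, 115.0]]
-0.011 0 [[175.0, 208.0], [188.0, 115.0]]
-0.011 0.15 [[195.0, 207.0], [188.0, 115.0]]
-0.011 0.3 [[214.0, 204.0], [188.0, 115.0]]
-0.011 0.5 [[238.0, 198.0], [188.0, 115.0]]
```

View pics/s9.png

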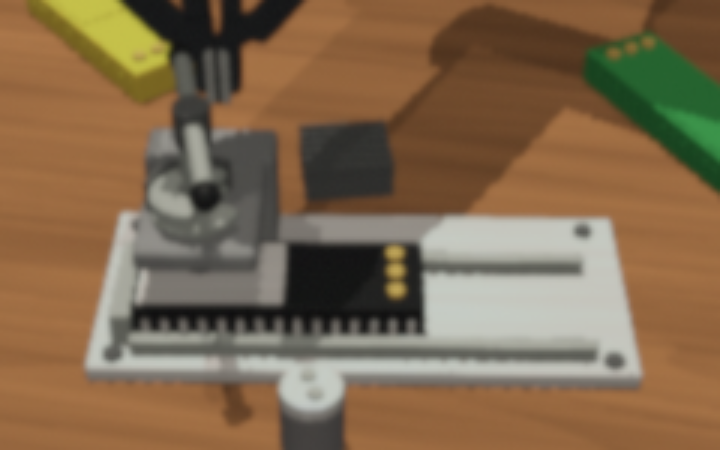

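View pics/w9.png

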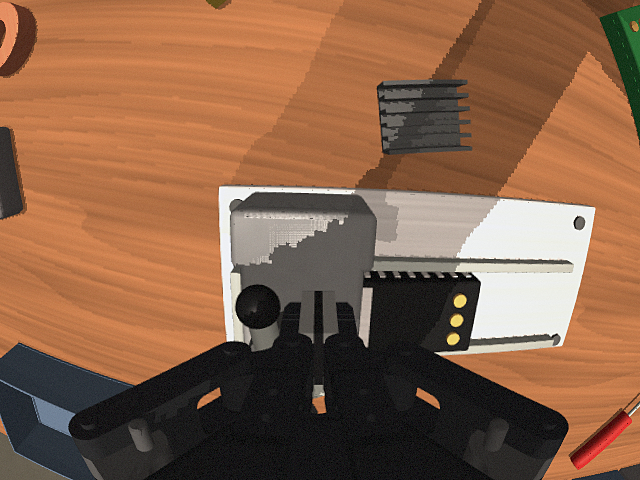

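Ball A at (204,195) in the scene crop means screw_turn is about 0.23 and the screw is still up. I go on in small steps.

Emit:
arm_command:
  series:
    - {"xyz": [0, -0.14, 0], "angular": [0, 0, 0]}
    - {"xyz": [0.01, -0.1, 0], "angular": [0, 0, 0]}
    - {"xyz": [0, 0, 0], "angular": [0, 0, 0]}

```text
clock: 7.2
position: [0.5419, -0.1226, 0.1297]
tcp_rot: [0.314, -3.102, -0.001]
wrist_force: [-0.5, 1.5, 1.0]
finger_gap: 0.002
```

```bash
python3 st.py; python3 - <<'E'
from wp import *
cv2.imwrite('pics/s10.png',cv2.resize(snapshot("scene")[200:350,200:440],None,fx=3,fy=3))
E
```

```text
7.2 [ 0.5419 -0.1226  0.1297] [ 3.140e-01 -3.102e+00 -1.000e-03] press [[-53.5   1.3 129.7]] [-0.5  1.5  1. ]
```

View pics/s10.png

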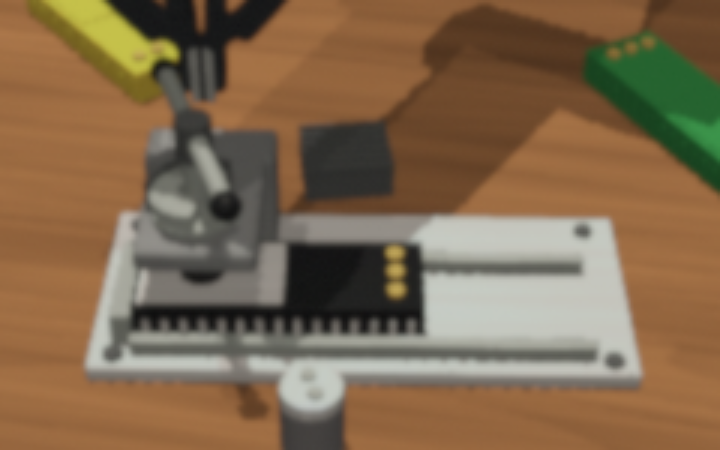

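It has dropped: the hub top went from row 97 to 112, ball A is at (226,206) so the turn is about 0.4, and the foot now shows at (205,275). Next I back off and slide round the hub on the same side, to the A arm.

```bash
python3 - <<'E'
from wp import *
go([(-59,14),(-36,24),(-14,34),(9,44),(32,53),(36,40)])
print()
phis=np.arange(.8,-3.0,-.2)
P=arc(52,phis); go(P[1:],p2w(p,[[P[0][0]/1000,P[0][1]/1000,0]])[0])
E
```

```text
(-59, 14) units [-0.19  0.29]
(-36, 24) units [0.52 0.34]
(-14, 34) units [0.5  0.34]
(9, 44) units [0.52 0.34]
(32, 53) units [0.53 0.32]
(36, 40) units [ 0.15 -0.3 ]

(np.float64(42.9), np.float64(29.4)) units [ 0.2  -0.17]
(np.float64(47.9), np.float64(20.2)) units [ 0.16 -0.21]
(np.float64(51.0), np.float64(10.3)) units [ 0.12 -0.23]
(np.float64(52.0), np.float64(0.0)) units [ 0.07 -0.25]
(np.float64(51.0), np.float64(-10.3)) units [ 0.02 -0.26]
(np.float64(47.9), np.float64(-20.2)) units [-0.03 -0.26]
(np.float64(42.9), np.float64(-29.4)) units [-0.08 -0.25]
(np.float64(36.2), np.float64(-37.3)) units [-0.13 -0.22]
(np.float64(28.1), np.float64(-43.8)) units [-0.17 -0.19]
(np.float64(18.8), np.float64(-48.5)) units [-0.21 -0.15]
(np.float64(8.8), np.float64(-51.2)) units [-0.24 -0.11]
(np.float64(-1.5), np.float64(-52.0)) units [-0.25 -0.06]
(np.float64(-11.8), np.float64(-50.6)) units [-0.26 -0.01]
(np.float64(-21.6), np.float64(-47.3)) units [-0.26  0.04]
(np.float64(-30.6), np.float64(-42.0)) units [-0.24  0.09]
(np.float64(-38.3), np.float64(-35.1)) units [-0.22  0.14]
(np.float64(-44.6), np.float64(-26.8)) units [-0.19  0.18]
(np.float64(-49.0), np.float64(-17.4)) units [-0.15  0.21]
```

Emit:
arm_command:
  series:
    - {"xyz": [-0.19, 0.29, 0], "angular": [0, 0, 0]}
    - {"xyz": [0, 0.1, 0], "angular": [0, 0, 0]}
    - {"xyz": [0.45, 0.3, 0], "angular": [0, 0, 0]}
    - {"xyz": [0.5, 0.34, 0], "angular": [0, 0, 0]}
    - {"xyz": [0.52, 0.34, 0], "angular": [0, 0, 0]}
    - {"xyz": [0.4, 0.2, -0.1], "angular": [0, 0, 0]}
    - {"xyz": [0, 0, -0.15], "angular": [0, 0, 0]}
    - {"xyz": [0, 0, 0], "angular": [0, 0, 0]}

```text
clock: 7.92
position: [0.6132, -0.0603, 0.1202]
tcp_rot: [0.311, -3.104, 0.012]
wrist_force: [-0.6, -0.7, -0.0]
finger_gap: 0.001
```

```bash
python3 st.py; python3 - <<'E'
from wp import *
go([(36,40)]+arc(52,[.6,.4]))
cv2.imwrite('pics/w11.png',snapshot("wrist"))
cv2.imwrite('pics/s11.png',cv2.resize(snapshot("scene")[200:350,200:440],None,fx=3,fy=3))
E
```

```text
7.9167 [ 0.6132 -0.0603  0.1202] [ 0.311 -3.104  0.012] press [[ 27.3  50.7 120.2]] [-0.6 -0.7 -0. ]
(36, 40) units [ 0.26 -0.23]
(np.float64(42.9), np.float64(29.4)) units [ 0.21 -0.23]
(np.float64(47.9), np.float64(20.2)) units [ 0.16 -0.21]
```

View pics/s11.png

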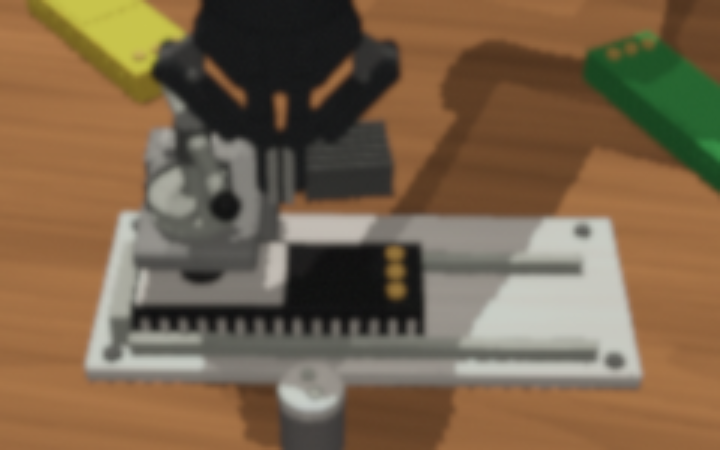

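View pics/w11.png

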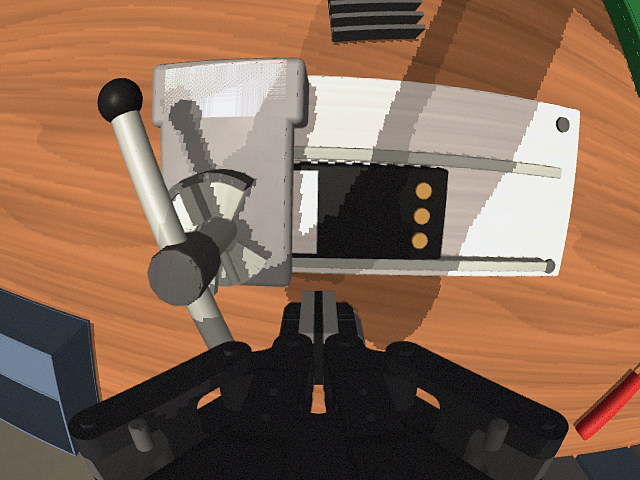

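The bar still sits at about 0.4 and the fingers are on its counter-clockwise side. Now I drive it forward along the arc.

Emit:
arm_command:
  series:
    - {"xyz": [0.26, -0.22, 0], "angular": [0, 0, 0]}
    - {"xyz": [0.2, -0.2, 0], "angular": [0, 0, 0]}
    - {"xyz": [0.16, -0.21, 0], "angular": [0, 0, 0]}
    - {"xyz": [0.12, -0.23, 0], "angular": [0, 0, 0]}
    - {"xyz": [0, 0, 0], "angular": [0, 0, 0]}

```text
clock: 8.43
position: [0.637, -0.0972, 0.1203]
tcp_rot: [0.305, -3.096, 0.003]
wrist_force: [1.3, 0.3, 0.2]
finger_gap: 0.001
```

```bash
python3 st.py; python3 - <<'E'
from wp import *
go(arc(52,[0,-.2,-.4,-.6,-.8,-1.0]))
cv2.imwrite('pics/w12.png',snapshot("wrist"))
cv2.imwrite('pics/s12.png',cv2.resize(snapshot("scene")[200:350,200:440],None,fx=3,fy=3))
E
```

```text
8.4333 [ 0.637  -0.0972  0.1203] [ 3.050e-01 -3.096e+00  3.000e-03] press [[ 44.6  10.4 120.3]] [1.3 0.3 0.2]
(np.float64(52.0), np.float64(0.0)) units [ 0.23 -0.22]
(np.float64(51.0), np.float64(-10.3)) units [ 0.02 -0.26]
(np.float64(47.9), np.float64(-20.2)) units [-0.03 -0.26]
(np.float64(42.9), np.float64(-29.4)) units [-0.08 -0.25]
(np.float64(36.2), np.float64(-37.3)) units [-0.13 -0.22]
(np.float64(28.1), np.float64(-43.8)) units [-0.17 -0.19]
```

View pics/s12.png

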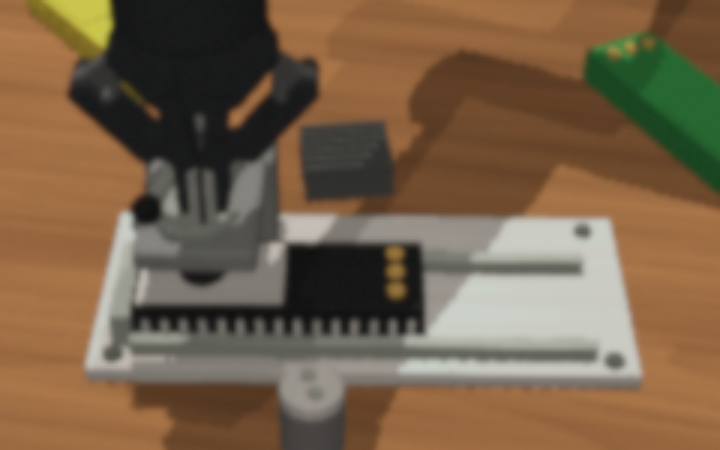

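View pics/w12.png

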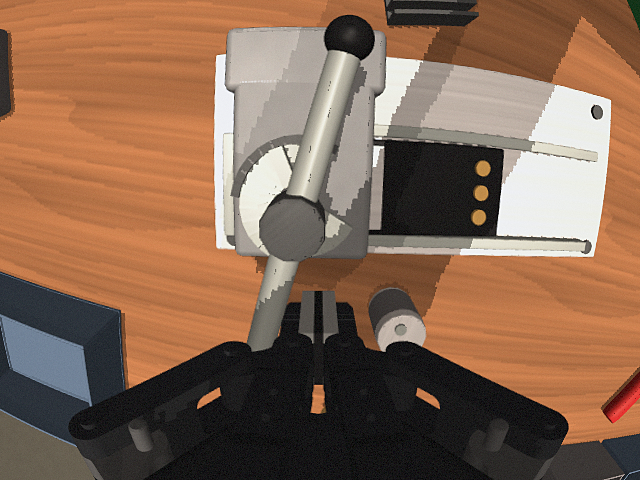

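Emit:
arm_command:
  series:
    - {"xyz": [0.18, -0.24, 0], "angular": [0, 0, 0]}
    - {"xyz": [0.04, -0.26, 0], "angular": [0, 0, 0]}
    - {"xyz": [-0.02, -0.26, 0], "angular": [0, 0, 0]}
    - {"xyz": [-0.08, -0.25, 0], "angular": [0, 0, 0]}
    - {"xyz": [-0.13, -0.22, 0], "angular": [0, 0, 0]}
    - {"xyz": [0, 0, 0], "angular": [0, 0, 0]}

```text
clock: 9.03
position: [0.6358, -0.1464, 0.1211]
tcp_rot: [0.311, -3.098, -0.001]
wrist_force: [0.2, 0.7, 0.3]
finger_gap: -0.0
```

```bash
python3 st.py; python3 - <<'E'
from wp import *
go(arc(52,[-1.0,-1.2,-1.4,-1.6,-1.8,-2.0]))
cv2.imwrite('pics/w13.png',snapshot("wrist"))
E
```

```text
9.0333 [ 0.6358 -0.1464  0.1211] [ 3.110e-01 -3.098e+00 -1.000e-03] press [[ 35.1 -37.9 121.1]] [0.2 0.7 0.3]
(np.float64(28.1), np.float64(-43.8)) units [-0.15 -0.17]
(np.float64(18.8), np.float64(-48.5)) units [-0.21 -0.15]
(np.float64(8.8), np.float64(-51.2)) units [-0.24 -0.11]
(np.float64(-1.5), np.float64(-52.0)) units [-0.25 -0.06]
(np.float64(-11.8), np.float64(-50.6)) units [-0.26 -0.01]
(np.float64(-21.6), np.float64(-47.3)) units [-0.26  0.04]
```

View pics/w13.png

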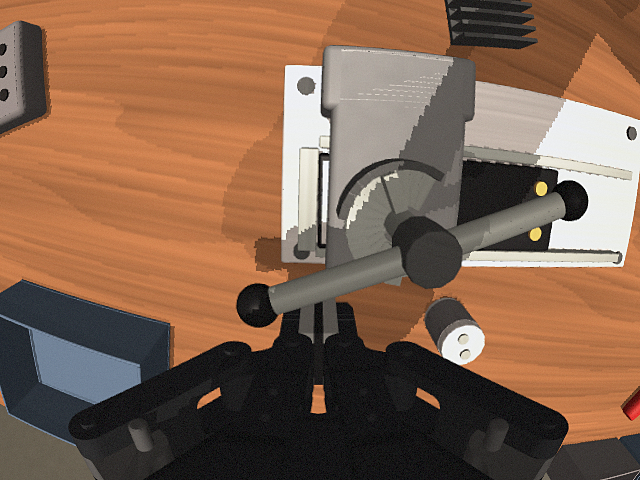

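Emit:
arm_command:
  series:
    - {"xyz": [-0.15, -0.17, 0], "angular": [0, 0, 0]}
    - {"xyz": [-0.21, -0.15, 0], "angular": [0, 0, 0]}
    - {"xyz": [-0.24, -0.11, 0], "angular": [0, 0, 0]}
    - {"xyz": [-0.25, -0.06, 0], "angular": [0, 0, 0]}
    - {"xyz": [-0.26, -0.01, 0], "angular": [0, 0, 0]}
    - {"xyz": [0, 0, 0], "angular": [0, 0, 0]}

```text
clock: 9.58
position: [0.5914, -0.1691, 0.1234]
tcp_rot: [0.312, -3.108, 0.004]
wrist_force: [-0.2, 0.3, -0.3]
finger_gap: 0.0
```

```bash
python3 st.py; python3 - <<'E'
from wp import *
go(arc(52,[-2.0,-2.2,-2.4,-2.6,-2.75,-2.9]))
cv2.imwrite('pics/w14.png',snapshot("wrist"))
E
```

```text
9.5833 [ 0.5914 -0.1691  0.1234] [ 0.312 -3.108  0.004] press [[-12.5 -52.8 123.4]] [-0.2  0.3 -0.3]
(np.float64(-21.6), np.float64(-47.3)) units [-0.25  0.1 ]
(np.float64(-30.6), np.float64(-42.0)) units [-0.24  0.09]
(np.float64(-38.3), np.float64(-35.1)) units [-0.22  0.14]
(np.float64(-44.6), np.float64(-26.8)) units [-0.19  0.18]
(np.float64(-48.1), np.float64(-19.8)) units [-0.12  0.16]
(np.float64(-50.5), np.float64(-12.4)) units [-0.09  0.17]
```

View pics/w14.png

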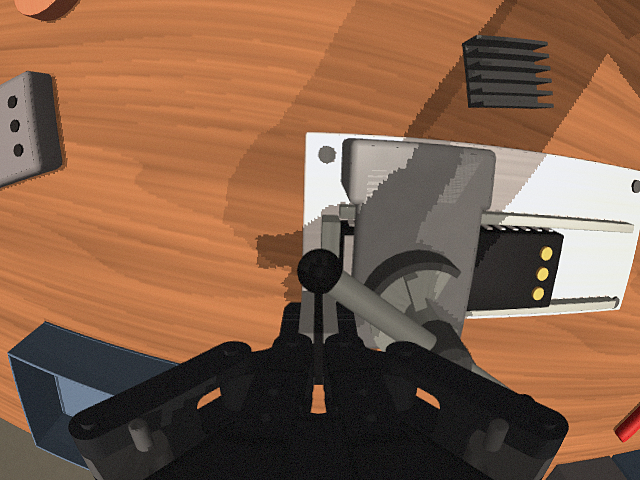

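Emit:
arm_command:
  series:
    - {"xyz": [-0.25, 0.1, -0.06], "angular": [0, 0, 0]}
    - {"xyz": [-0.24, 0.09, -0.06], "angular": [0, 0, 0]}
    - {"xyz": [-0.22, 0.14, 0], "angular": [0, 0, 0]}
    - {"xyz": [-0.19, 0.18, 0], "angular": [0, 0, 0]}
    - {"xyz": [0, 0, 0], "angular": [0, 0, 0]}

```text
clock: 10.05
position: [0.561, -0.1538, 0.122]
tcp_rot: [0.31, -3.12, 0.022]
wrist_force: [-0.8, 0.5, -0.3]
finger_gap: 0.005
```

```bash
python3 st.py; python3 - <<'E'
from wp import *
go(arc(52,[-2.75,-2.9,-3.05]))
o=get_obs();cv2.imwrite('pics/w15.png',snapshot("wrist"))
E
```

```text
10.05 [ 0.561  -0.1538  0.122 ] [ 0.31  -3.12   0.022] press [[-39.9 -32.6 122. ]] [-0.8  0.5 -0.3]
(np.float64(-48.1), np.float64(-19.8)) units [-0.26  0.28]
(np.float64(-50.5), np.float64(-12.4)) units [-0.09  0.17]
(np.float64(-51.8), np.float64(-4.8)) units [-0.06  0.18]
```

View pics/w15.png

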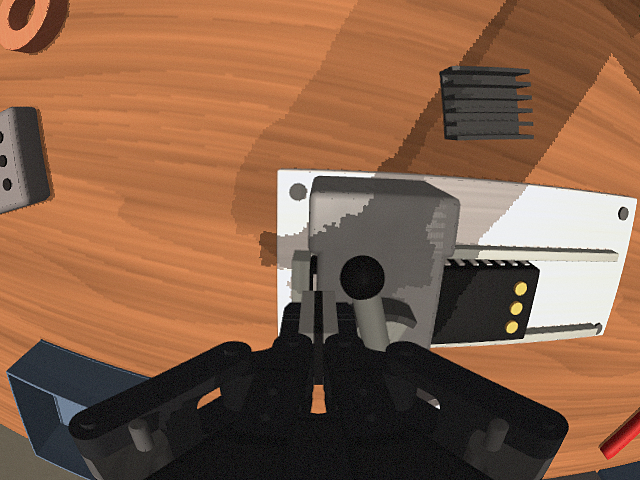

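Next comes the last stretch to the stop, watching the force.

Emit:
arm_command:
  series:
    - {"xyz": [-0.18, 0.22, 0], "angular": [0, 0, 0]}
    - {"xyz": [-0.12, 0.2, 0], "angular": [0, 0, 0]}
    - {"xyz": [-0.06, 0.14, 0], "angular": [0, 0, 0]}
    - {"xyz": [0, 0, 0], "angular": [0, 0, 0]}

```text
clock: 10.43
position: [0.5504, -0.1354, 0.1232]
tcp_rot: [0.307, -3.124, 0.035]
wrist_force: [0.1, -1.0, 0.1]
finger_gap: -0.001
```

```bash
python3 st.py; python3 - <<'E'
from wp import *
go(arc(52,[-2.9,-3.05]))
cv2.imwrite('pics/w16.png',snapshot("wrist"))
cv2.imwrite('pics/s16.png',cv2.resize(snapshot("scene")[200:350,200:440],None,fx=3,fy=3))
c=get_calibration("scene")
for a in(-2.8,-3.0,-3.15,-3.3):
  print(a,((proj(c,p2w(p,[[-.066*np.cos(a),-.066*np.sin(a),.136],[.066*np.cos(a),.066*np.sin(a),.136]]))-200)*3).round().tolist())
E
```

```text
10.4333 [ 0.5504 -0.1354  0.1232] [ 0.307 -3.124  0.035] press [[-47.2 -12.7 123.2]] [ 0.1 -1.   0.1]
(np.float64(-50.5), np.float64(-12.4)) units [-0.08 -0.01]
(np.float64(-51.8), np.float64(-4.8)) units [-0.06  0.18]
-2.8 [[220.0, 212.0], [164.0, 76.0]]
-3.0 [[194.0, 216.0], [186.0, 73.0]]
-3.15 [[175.0, 217.0], [203.0, 73.0]]
-3.3 [[156.0, 215.0], [220.0, 74.0]]
```

View pics/s16.png

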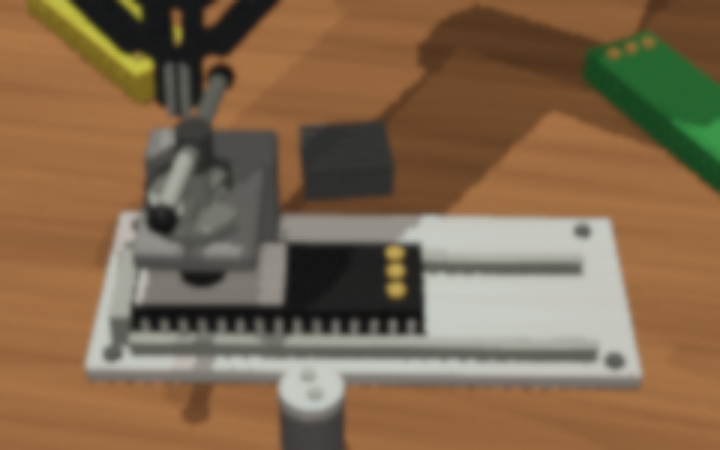

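View pics/w16.png

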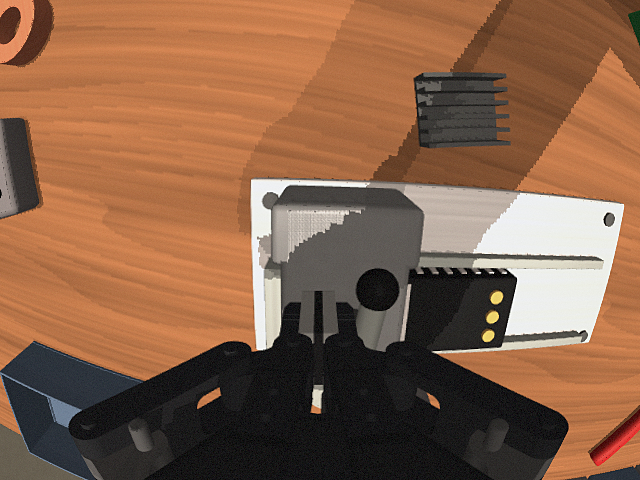

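The balls at (162,218) and (220,75) put the turn at about -3.27. I press gently on to confirm the stop.

Emit:
arm_command:
  series:
    - {"xyz": [-0.02, 0.08, 0], "angular": [0, 0, 0]}
    - {"xyz": [0, 0.08, 0], "angular": [0, 0, 0]}
    - {"xyz": [0, 0.08, 0], "angular": [0, 0, 0]}

```text
clock: 10.78
position: [0.5502, -0.1334, 0.1234]
tcp_rot: [0.3, -3.121, 0.059]
wrist_force: [-0.6, -10.5, -2.8]
finger_gap: -0.006
```

```bash
python3 st.py
```

```text
10.7833 [ 0.5502 -0.1334  0.1234] [ 0.3   -3.121  0.059] press [[-47.1 -10.7 123.4]] [ -0.6 -10.5  -2.8]
```

At the stop, the force is 10.5 N with no further motion. Now I release and lift away.

Emit:
arm_command:
  series:
    - {"xyz": [0.03, -0.3, 0], "angular": [0, 0, 0]}
    - {"xyz": [0.03, -0.4, 0], "angular": [0, 0, 0]}
    - {"xyz": [0, -0.2, 0.4], "angular": [0, 0, 0]}
    - {"xyz": [0, 0, 0.8], "angular": [0, 0, 0]}
    - {"xyz": [0, 0, 0.8], "angular": [0, 0, 0]}
    - {"xyz": [-0.6, 0, 0.5], "angular": [0, 0, 0]}
    - {"xyz": [-0.9, 0, 0], "angular": [0, 0, 0]}
    - {"xyz": [-0.9, 0, 0], "angular": [0, 0, 0]}
    - {"xyz": [-0.9, 0, 0], "angular": [0, 0, 0]}
    - {"xyz": [0, 0, 0], "angular": [0, 0, 0]}

```text
clock: 11.62
position: [0.414, -0.1707, 0.2237]
tcp_rot: [0.302, -3.115, 0.04]
wrist_force: [-0.5, 1.1, -0.1]
finger_gap: -0.001
```

```bash
python3 st.py; python3 - <<'E'
from wp import *
cv2.imwrite('pics/t17.png',cv2.resize(snapshot("top")[80:280,180:440],None,fx=3,fy=3))
cv2.imwrite('pics/s17.png',cv2.resize(snapshot("scene")[200:350,200:440],None,fx=3,fy=3))
E
```

```text
11.6167 [ 0.414  -0.1707  0.2237] [ 0.302 -3.115  0.04 ] press [[-187.7  -24.5  223.7]] [-0.5  1.1 -0.1]
```

View pics/s17.png

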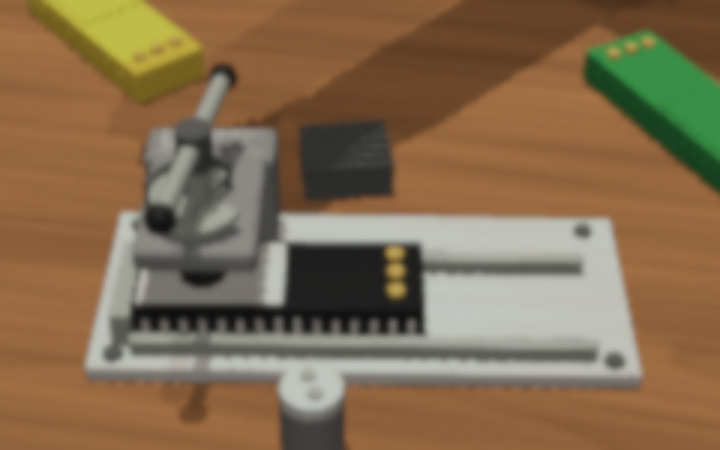

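View pics/t17.png

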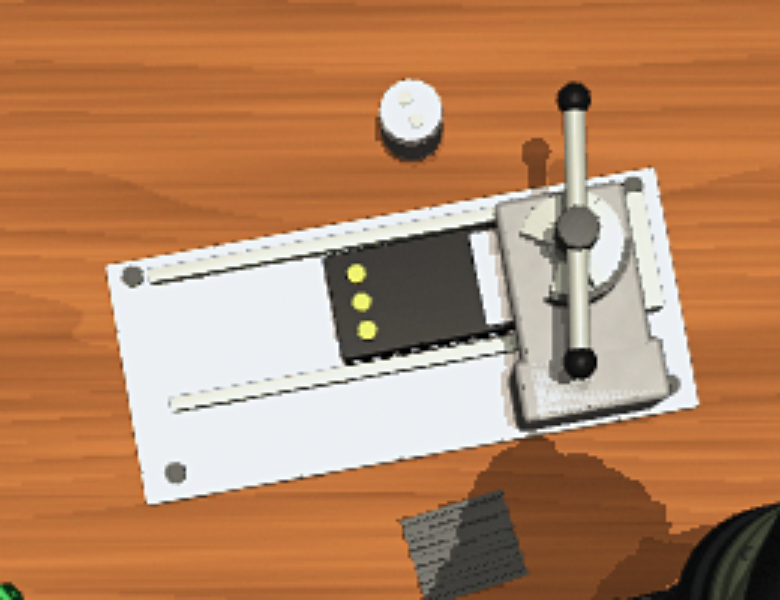

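```bash
python3 - <<'E'
from wp import *
c=get_calibration("top")
f=lambda u,v:(u/3+180,v/3+80)
a=w2p(p,back(c,f(573,98),.136))[0];b=w2p(p,back(c,f(580,361),.136))[0]; d=b-a; print('turn',np.arctan2(d[1],d[0])-2*np.pi,np.hypot(*d[:2]))
print('near end',w2p(p,back(c,f(325,258),.04)),w2p(p,back(c,f(345,358),.04)))
job_done()
E
```

```text
turn -3.2970893077392898 0.1319938838803114
near end [[0.02599766 0.12818723 0.04      ]] [[-0.03075437  0.12704604  0.04      ]]
the job is handed in; nothing more can be done
```

The module is home against the end stop and the screw is in its thread, turned forward to its stop. I handed the job in at about 11.7 s; no verdict is reported.

- **Module:** I pushed it in with closed fingers until the force rose to about 15 N and it stopped moving. Its near end measured about y = 131 mm in the wrist and scene views. The last top view gave 127–128 mm against the nominal 130 mm, a disagreement of about 3–4 mm between views.
- **Drop:** I turned the bar backward to about +0.4 rad. The scene picture showed the hub and ball drop by the expected amount and the rubber foot appear under the arm.
- **Clamping:** I then drove the bar forward until it stopped turning at 10.5 N. In the last top view the turn measures -3.30 rad, with the two balls 132 mm apart as they should be. I did not measure the final screw height on its own; the balls' scene positions matched the fully tight height.
- **Surroundings:** The last pictures show the capacitor and heatsink where they started. The gripper is clear of everything, with wrist force near zero.

One move call was refused early on for its format and sent again; nothing moved in between.

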